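Clear the foot plate and dry-stack the sea-base stand under the desk lamp

ROBOT

A 6-joint arm with a two-finger parallel gripper is mounted at the origin on the work surface. World frame = base frame: x ahead of the robot, y to its left, z up, the work surface at z = 0. Lengths are in mm, angles in rad, forces in N, time in s.
With the tool pointing down it reaches from about 400 to 925 mm from the base axis. Payload 12.5 kg.
Tool frame: the origin (TCP) lies midway between the tips of the shut fingers; the grasp point (between the pads) lies 19 mm behind it; z points along the fingers, y is the line along which they close (so a half turn about z gives the same grasp; the last joint's range is limited). The gripper opens to 95 mm and grips with 3 to 60 N. Pads are 20 mm wide; open, the fingers measure 119 mm over their backs; the gripper's body (75 mm by 180 mm) begins 59 mm behind the grasp point.
Start: joints at [-1.395, 0.491, 1.559, -0, 1.092, -0.106], TCP at [173.826, -600.359, 214.661] pointing down, gripper open.
Joint ranges: [-3.1, 3.1], [-0.84, 2.19], [0.05, 2.79], [-1.13, 4.28], [0.06, 2.93], [-2.69, 2.69]. Speed limits (rad/s): [2.22, 2.22, 2.79, 3.14, 3.14, 3.14].

INTERFACE

Orientations are given as [roll, pitch, yaw] about the fixed x, y, z axes, in that order (R = Rz(yaw) Ry(pitch) Rx(roll)).
In Python, from cell import env gives the robot as it stands.
- The arm moves only by the shell command python3 -m inch 'ROWS'. ROWS is JSON, a list of rows, each a list of 7 numbers: the turn, a rotation vector about the tool's x, y, z in rad, then the shift along the tool's x, y, z in cm, then the closure, from -1 (fully open) to 1 (shut). A call has 1 to 20 rows; each row shifts and turns the commanded pose from where the row before left it, along the tool's axes as they then stand; what a row does not reach is not made up. A row lasts 1/8 s, in which the tool goes at most 62.5 mm and 10.7 degrees, less where a joint would pass 70% of its speed; a pose out of reach is approached as far as the arm can. A call with a gripper value outside its range is refused whole. The fingers move at their own pace and stop on an object; the grip force is fixed at half the most. Time passes only in rows, so rows that do not move let the fingers close. It gives the time, the measured TCP pose, the force, the opening and the grip force at its end, in the units of the state.
- env.state(): the state, without advancing time (a new reading comes with each control period).
- env.read_camera(name): name is "scene" or "top" or "wrist"; returns a dict with "img" (420x560x3 uint8, red, green, blue), "depth" (420x560 float32, mm along the optical axis (not along the pixel's ray), 0 where there is no reading), "fx", "fy", "cx", "cy" (pixels), "position" and "orientation" of the camera in the world. Camera axes: x right, y down, z forward; pixel columns grow to the right and rows downward; lengths in mm; the calibration is good to about 2 mm. A picture is of the moment at which its call begins.
- env.job_done(): hands the job in; it is judged then, once.
Trained networks look in a picture, given as the dict that the camera call returned (one of the last four; its "shot" number tells which), for a name from the list of things; names that differ only in an ending like _2 or _b are one class to them, and where a whole thing is asked for, a point or a joint stands for the part that bears it (a point fixed in the world has none). Each returns a list of dicts, best first, with "score" (0 to 1); they miss things now and then, are a little off and sometimes report something else, mostly with a low value. They report only what shows in the picture. A call takes as long as a camera call.
- env.find_in(picture, target): "centre" ([x, y, z] in mm, in the coordinates of the camera as it stood for that picture, good to about 4 mm: the middle of the surface that is visible of it).
- env.trace(picture, target): "mask" (420x560 bool, what is visible of it).
The state is a dict: "t": time; "joints": joint angles; "qvel": joint speeds; "tau": joint torques, N m; "eef_pos": TCP position; "tcp_rot": TCP orientation; "ft_force": force on the tool from outside, world axes, zero at the start; "moment": the same for the moment, N m; "opening": opening from 0.0 (shut) to 1.0 (fully open); "grip_force": force on a finger pad.
Only numpy, scipy, OpenCV 4.12 (cv2) and the standard library are available. Lean on these libraries where they do the work, as an engineer would, in place of code of your own. Each camera call takes 0.05 s, during which the arm holds its last target. There are 200 camera calls.

TASK

Use the cork-soled sanding block to sweep the three loose cedar chips off the round foot plate under the lamp, and lay the block sole down on the desk again, clear of the plate. Then dry-stack the stand: the thick plain cork disc in the middle of the cleared foot plate and the grey sea base centred on top of it, waves up; set both down rather than dropping them. Do not strike the lamp, and leave the bottle, the ship's wheel, the pliers and the mast blank where they lie.

Things in the scene. Friction and masses are not known exactly. Their poses are not given: they have to be found in the camera images.
- foot_plate: round dark wooden plate lying flat, 170 mm across, 22 mm thick, stuck firmly to the desk. Origin: centre of its underside on the desk; z up. The lamp shade hangs over its middle and far half.
- lamp: fixed brass desk lamp standing beyond the plate. Origin: centre of its base (130 mm across, 30 mm high) on the desk, under the stem (14 mm thick). Its -x points from the base over the plate, roughly towards the robot. To pass under the shade lean the gripper 30 to 40 degrees away from the lamp (fingers pointing down and along the lamp's +x); an upright gripper over the plate's middle strikes it.
- shade_rim (a point): middle of the lower rim, on the robot's side, of the lamp's fixed green glass shade: a half-round trough, 260 mm long along the lamp's y, reaching 140 mm from here along the lamp's +x, underside open, lower rim 300 mm above the desk, lamp's top 385 mm. This point hangs 24 to 38 mm on the robot's side of the plate's centre.
- chip0: loose cedar chip, 40 x 20 x 8 mm, lying flat on the foot plate. Origin: centre of its underside
- chip1: loose cedar chip, the same size, also on the foot plate. Origin: centre of its underside
- chip2: loose cedar chip, the same size, also on the foot plate. Origin: centre of its underside
- block: sanding block lying on the desk: pale wood on a cork sole, 120 mm long (its x), 48 mm wide (its y), 36 mm high, about 130 g. Origin: centre of its underside, z up. Its long side points away from the robot, turned 0 to 35 degrees to the right of straight ahead.
- plinth_disc: plain round cork disc with a flat top, 68 mm across, 20 mm thick, lying flat on the desk. Origin: centre of its underside, z up
- sea_base: grey hardened-clay disc with low waves modelled on its top, 60 mm across, 14 mm thick (waves 2 mm more), lying waves up on the desk. Origin: centre of its underside, z up
- bottle: clear bulbous whisky bottle standing upright, 116 mm across, 222 mm high; leave it. Origin: centre of its underside
- ship_wheel: small brass ship's wheel lying flat, 130 mm across its eight handles, 16 mm high; leave it. Origin: centre of its underside
- pliers: long-nosed steel pliers with black grips lying flat, 195 mm long (along x, nose to +x), 56 mm wide, 12 mm high; leave them. Origin: under the rivet
- mast_blank: square cedar mast blank lying flat, 200 mm long (its x), 12 x 12 mm; leave it. Origin: centre of its underside

How it is judged (in metres and radians):
On the way, in this order (a step that is already met when the one before it is completed fails the run):
1. the held block is down on the foot plate, or within 20 mm of it, over part of the plate (block centre within 100 mm of the plate's centre) (horizontal distance between block and foot_plate below 0.1 m and height (world z) of block below 0.042 m and contact force between the fingers and block above 0.5 N), for 0.1 s.
2. all three chips are off the plate (their centres outside its rim) (horizontal distance between each of chip0, chip1, chip2 and foot_plate above 0.085 m), for 0.2 s.
3. the cork disc sits flat on the cleared plate, its middle within 8 mm of the plate's (horizontal distance between plinth_disc and foot_plate below 0.008 m and height (world z) of plinth_disc below 0.025 m and angle between plinth_disc's own z axis and vertical below 0.06 rad), for 0.2 s.
At the end, for the whole second after the job is handed in: All chips off the plate (centres outside its rim); block flat, sole down, on the desk clear of the plate; cork disc flat on the plate within 8 mm of its centre; sea base flat on it, waves up, within 8 mm of the disc's centre and 10 mm of the plate's; all at rest (all of step 2 and all of step 3 and horizontal distance between block and foot_plate above 0.11 m and height (world z) of block below 0.012 m and contact force between block and foot_plate below 0.01 N and angle between block's own z axis and vertical below 0.2 rad and height (world z) of plinth_disc above 0.019 m and horizontal distance between sea_base and plinth_disc below 0.008 m and horizontal distance between sea_base and foot_plate below 0.01 m and height (world z) of sea_base between 0.039 and 0.045 m and angle between sea_base's own z axis and vertical below 0.06 rad and linear speed of each of sea_base, plinth_disc, block below 0.02 m/s); the robot touches nothing.
It fails at once if the cork disc or the sea base is dropped (falling free at more than 0.45 m/s, about 10 mm) ((linear speed of plinth_disc above 0.45 m/s and contact force between the fingers and plinth_disc below 0.02 N) or (linear speed of sea_base above 0.45 m/s and contact force between the fingers and sea_base below 0.02 N)).
It fails at once if the lamp is struck with more than 10 N (contact force between anything else and lamp above 10 N).
It fails at once if the bottle, ship's wheel, pliers or mast blank is moved by 20 mm (distance of any of bottle, ship_wheel, pliers, mast_blank from where it was at the start of the episode above 0.02 m).
It also fails if it takes over 70 s, if anything falls off the work surface, if the arm or the gripper's body presses on something with over 40 N, if the wrist force passes 120 N, or if a joint passes its speed limit or range.

## Working session

There is one attempt and no reset: what is moved stays moved. The work goes in short steps, Python scripts to look and compute and a shell command to move; the robot and the scene stay as the last step left them, time stands still between calls to the robot, and variables do not carry over. Pictures are saved under pics/ and viewed, at most 10 in all, crops included, and the job is handed in when it is done.

```bash
ls; mkdir -p pics
cat > h.py <<'E'
import numpy as np, cv2
from scipy.spatial.transform import Rotation as R
from cell import env
def rot(o): return R.from_euler('xyz',o).as_matrix()
def shot(n,save=None):
    p=env.read_camera(n)
    if save: cv2.imwrite('pics/'+save,p['img'][:,:,::-1])
    return p
def cloud(p):
    d=p['depth'].astype(float); v,u=np.mgrid[:d.shape[0],:d.shape[1]]
    c=np.stack([(u-p['cx'])/p['fx']*d,(v-p['cy'])/p['fy']*d,d],-1)
    return c@rot(p['orientation']).T+np.array(p['position'])
def find(p,t): return [(round(r['score'],2),np.round(rot(p['orientation'])@np.array(r['centre'])+np.array(p['position']),1).tolist()) for r in env.find_in(p,t)]
def mask(p,t):
    r=env.trace(p,t); return (r[0]['mask'],r[0]['score']) if r else (None,0)
E
python3 - <<'E'
from h import *
s=env.state();print(s['t'],s['eef_pos'],s['tcp_rot'])
for n in ['top','scene']:
    p=shot(n,n+'0.png');print(n,p['position'],p['orientation'],p['fx'])
    C=cloud(p)
    for t in ['foot_plate','lamp','shade_rim','chip0','block','plinth_disc','sea_base','bottle','ship_wheel','pliers','mast_blank']:
        print(t,find(p,t)[:4])
        m,sc=mask(p,t)
        if m is not None:
            v,u=np.nonzero(m&(p['depth']>0)); X=C[v,u]; z=np.median(X[:,2])
            k=abs(X[:,2]-z)<6
            r=cv2.minAreaRect(X[k,:2].astype(np.float32))
            print('   mask',round(sc,2),len(u),'z',round(z,1),'mean',X[k].mean(0).round(1),'rect',np.round(r[0],1),np.round(r[1],1),round(r[2],1),'px',int(u.mean()),int(v.mean()))
E
```

```text
pics
0.0 [ 173.78367638 -600.08804096  214.05415254] [-3.14044217e+00 -1.25146793e-04  2.81780755e-01]
top [ 345.57770013  -32.04306524 1334.89269527] [-2.93846598 -0.00367096 -1.65523302] 476.3578897818246
foot_plate [(0.55, [557.4, 231.2, 23.7])]
   mask 0.85 2220 z 21.9 mean [560.9 239.8  21.9] rect [559.3 239.3] [127.6 169.1] 27.4 px 170 236
lamp [(0.96, [597.8, 265.7, 363.1])]
   mask 0.83 8503 z 359.4 mean [601.6 262.6 360. ] rect [639.1 277.6] [167.3 260.5] 27.2 px 127 197
shade_rim [(0.95, [594.9, 258.2, 359.6])]
   mask 0.59 8536 z 359.4 mean [602.  262.3 360. ] rect [641.2 278.5] [171.8 260.1] 27.0 px 127 196
chip0 [(0.5, [605.3, 211.6, 31.9])]
   mask 0.57 101 z 29.6 mean [553.9 239.3  29.5] rect [554.  239.6] [39.2 19.8] 68.9 px 170 238
block [(0.56, [608.8, -104.4, 35.9])]
plinth_disc [(0.56, [506.6, -381.6, 20.5]), (0.35, [394.1, -206.0, 8.8])]
   mask 0.93 447 z 20.2 mean [ 508.8 -378.8   20.3] rect [ 508.7 -378.8] [64.5 63.3] 19.2 px 393 236
sea_base [(0.66, [548.0, -249.3, 17.9]), (0.23, [744.5, -2.9, 114.0])]
   mask 0.88 361 z 15.0 mean [ 549.6 -249.2   15.2] rect 
[... 1664 characters left out ...]
 z 12.7 mean [ 544.1 -246.1   12.9] rect [ 544.  -247.4] [57.6 55.8] 69.9 px 333 213
bottle [(0.94, [739.9, 5.9, 115.0])]
   mask 0.84 1629 z 109.5 mean [740.    9.5 109.3] rect [751.6   4.1] [93.2 75.2] 72.3 px 223 183
ship_wheel [(0.91, [390.2, -200.9, 7.8])]
   mask 0.8 496 z 9.2 mean [ 392.3 -205.9    9.5] rect [ 391.  -202.9] [114.5 113.9] 79.1 px 354 261
pliers [(0.61, [436.1, 7.0, 10.6]), (0.47, [602.3, 209.2, 28.7])]
   mask 0.78 452 z 8.6 mean [426.7  11.7   8.8] rect [426.2   9.7] [188.1  48.6] 22.7 px 282 291
mast_blank [(0.56, [706.7, -337.7, 12.2]), (0.53, [549.0, 242.3, 30.4])]
   mask 0.77 239 z 9.6 mean [ 711.5 -336.5    9.6] rect [ 716.1 -338.2] [ 15.2 200.2] 84.6 px 326 160
```

View pics/scene0.png

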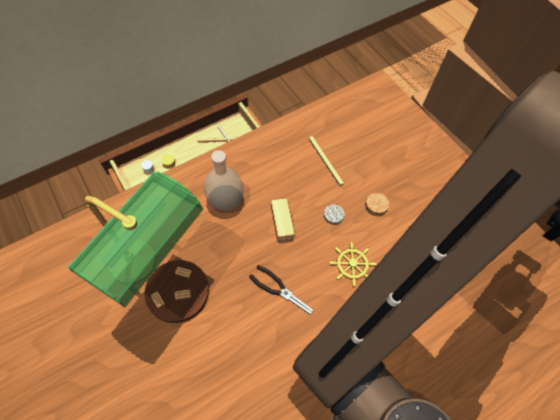

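View pics/top0.png

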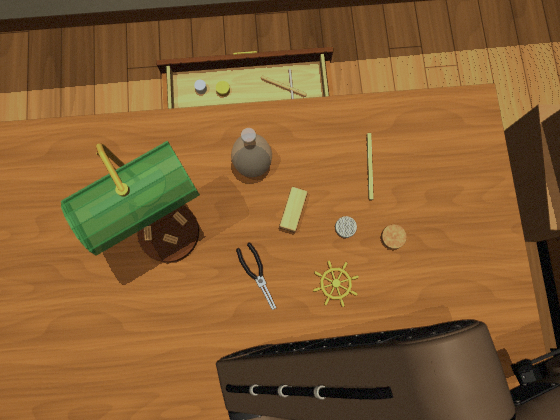

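Run:
```python
from h import *
for n in ['scene','top']:
    p=shot(n);C=cloud(p);X=C.reshape(-1,3)
    # plate-region geometry
    k=(abs(X[:,0]-570)<95)&(abs(X[:,1]-247)<95)
    Z=X[:,2]
    H=((Z>24)&(Z<36)&k).reshape(C.shape[:2]).astype(np.uint8)
    nn,l,st,ce=cv2.connectedComponentsWithStats(H)
    for i in range(1,nn):
        if st[i,4]>15:
            Q=C[l==i][:,:2].astype(np.float32);r=cv2.minAreaRect(Q);print(n,'chip',st[i,4],np.round(r[0],1),np.round(r[1],1),round(r[2],1))
    # plate circle fit by edge pts: points 14<z<25 on plate
    P=X[k&(Z>15)&(Z<25)];
    (c,rr)=cv2.minEnclosingCircle(P[:,:2].astype(np.float32));print(n,'plate',np.round(c,1),round(rr,1),len(P))
    # desk heights nearby, block top
    k=(abs(X[:,0]-605)<80)&(abs(X[:,1]+104)<60)&(Z>26)&(Z<45);r=cv2.minAreaRect(X[k,:2].astype(np.float32));print('block',np.round(r[0],1),np.round(r[1],1),round(r[2],1),np.median(Z[k]))
    k=(abs(X[:,0]-500)<60)&(abs(X[:,1]+150)<30);print('desk',np.median(Z[k]))
    S=X[(Z>290)&(Z<310)&(X[:,0]<640)&(X[:,0]>400)&(X[:,1]>50)];
    print('rim',len(S),S.min(0).round(),S.max(0).round())
    L=X[(Z>285)&(X[:,1]>80)];r=cv2.minAreaRect(L[:,:2].astype(np.float32));print('shade',np.round(r[0],1),np.round(r[1],1),r[2],np.round(cv2.boxPoints(r)).tolist())
```

```text
scene chip 107 [606.4 213.4] [42.2 21.3] 42.3
scene chip 117 [551.8 242.6] [42.3 22.3] 68.2
scene chip 113 [571.3 303.6] [40.3 19.2] 0.8
scene plate [573.3 250. ] 85.5 2727
block [ 605.4 -104.3] [ 48.3 121.5] 68.2 33.84687304157865
desk -1.7456999324073195
rim 507 [484. 117. 295.] [612. 412. 310.]
shade [447.1 203.2] [589.2 273.5] 20.76761245727539 [[123.0, 227.0], [220.0, -29.0], [771.0, 180.0], [674.0, 436.0]]
top chip 127 [608.8 215.2] [45.7 36.2] 51.6
top chip 113 [574.8 304.9] [43.4 27.6] 2.6
top chip 16 [580.5 258.4] [18.2 26.2] 28.6
top chip 126 [550.9 236. ] [51.9 29.6] 60.3
top chip 26 [547.8 192.7] [40.3 14.8] 36.6
top plate [576.9 248.4] 85.3 1809
block [ 609.7 -106.2] [ 48.2 120.5] 67.9 35.83473138304191
desk 0.46046378865071347
rim 293 [488. 115. 294.] [637. 346. 310.]
shade [459.3 187.8] [586.2 260.7] 26.395105361938477 [[139.0, 174.0], [255.0, -59.0], [780.0, 201.0], [664.0, 435.0]]
```

The scene view shows the three chips on the plate at about px (157,298), (183,295) and (183,272). The block is at (283,219), the sea base at (334,213), the cork disc at (377,203) and the pliers at (283,290). The top view agrees, with the shade just beyond the plate's middle and the chips in line with the lamp's y axis. I'll lean the tool about its own y, grip the block across its width, and sweep along lamp +y.

```bash
cat >> h.py <<'E'
def goalR(yaw,lean): return (R.from_euler('z',yaw,degrees=True)*R.from_euler('x',180,degrees=True)*R.from_euler('y',lean,degrees=True)).as_matrix()
def plan(*goals):
    "goals: (x,y,z,yaw,lean) of TCP; prints turn (tool rotvec) then shift in tool cm, from measured pose on"
    s=env.state(); p=np.array(s['eef_pos']); M=rot(s['tcp_rot'])
    for g in goals:
        G=goalR(g[3],g[4]); rv=R.from_matrix(M.T@G).as_rotvec(); d=G.T@(np.array(g[:3])-p)/10
        print(g,'turn',rv.round(3),'rows>=%.1f'%(np.linalg.norm(rv)/.186),'| shift cm',d.round(2),'rows>=%.1f'%(np.linalg.norm(d)/6.2)); p=np.array(g[:3],float);M=G
PL=np.array([575,249.3]); LX=np.array([.891,.454]); LY=np.array([-.454,.891])
def onplate(a,b): return (PL+a*LX+b*LY).round(1).tolist()
E
python3 - <<'E'
from h import *
b=np.array([607.5,-105.2]); d=np.array([np.cos(np.radians(-22)),np.sin(np.radians(-22))]); t=(b+8*d).round(1).tolist()
plan((*t,140,-22,35),(*t,10,-22,35))
E
```

```text
(614.9, -108.2, 140, -22, 35) turn [-0.203  0.588  0.645] rows>=4.8 | shift cm [ 14.12 -62.15  19.  ] rows>=10.7
(614.9, -108.2, 10, -22, 35) turn [0. 0. 0.] rows>=0.0 | shift cm [-7.46 -0.   10.65] rows>=2.1
```

```bash
python3 -m inch '[[-0.034,0.098,0.1075,0,0,0,-1],[-0.034,0.098,0.1075,0,0,0,-1],[-0.034,0.098,0.1075,0,0,0,-1],[-0.034,0.098,0.1075,0,0,0,-1],[-0.034,0.098,0.1075,0,0,0,-1],[-0.034,0.098,0.1075,0,0,0,-1],[0,0,0,1,-4.44,1.36,-1],[0,0,0,1,-4.44,1.36,-1],[0,0,0,1,-4.44,1.36,-1],[0,0,0,1,-4.44,1.36,-1],[0,0,0,1,-4.44,1.36,-1],[0,0,0,1,-4.44,1.36,-1],[0,0,0,1,-4.44,1.36,-1],[0,0,0,1,-4.44,1.36,-1],[0,0,0,1,-4.44,1.36,-1],[0,0,0,1,-4.44,1.36,-1],[0,0,0,1,-4.44,1.36,-1],[0,0,0,1,-4.44,1.36,-1],[0,0,0,1,-4.44,1.36,-1],[0,0,0,1,-4.44,1.36,-1]]'
cat >> h.py <<'E'
def top_rect(C,c,w,z0,z1):
    X=C.reshape(-1,3);k=(abs(X[:,0]-c[0])<w)&(abs(X[:,1]-c[1])<w)&(X[:,2]>z0)&(X[:,2]<z1)
    r=cv2.minAreaRect(X[k,:2].astype(np.float32)); return np.round(r[0],1),np.round(r[1],1),round(r[2],1),np.median(X[k,2]).round(1),k.sum()
E
python3 - <<'E'
from h import *
p=shot('wrist','w0.png'); C=cloud(p); print(p['position'],p['orientation'],find(p,'block'))
print(top_rect(C,(607,-105),80,26,45))
m,s=mask(p,'block')
if m is not None:
    X=C[m&(p['depth']>0)];X=X[abs(X[:,2]-36)<6];print(len(X),cv2.minAreaRect(X[:,:2].astype(np.float32)),np.median(X[:,2]))
b=np.array([607.5,-105.2]); d=np.array([np.cos(np.radians(-22)),np.sin(np.radians(-22))]); t=(b+8*d).round(1).tolist()
s=env.state();print(s['eef_pos'],s['tcp_rot'],s['joints'])
plan((*t,10,-22,35))
E
```

```text
t: 4.9
eef_pos: [557.3, -178.1, 147.9]
tcp_rot: [-3.138, -0.637, -0.383]
ft_force: [-0.4, -1.1, 0.3]
opening: 1.0
grip_force: 0.0
[ 523.58701977 -165.51258155  332.70780782] [-2.79182328e+00  8.92600517e-04 -1.95284352e+00] [(0.63, [626.6, -123.0, 39.3])]
(array([ 607.3, -105.1]), array([ 48.4, 119.5]), 67.9, np.float64(36.2), np.int64(4343))
4216 ((607.1581420898438, -105.4690170288086), (48.145320892333984, 119.51203918457031), 68.1821060180664) 36.20320591436703
[ 556.98822592 -178.26132374  147.85073465] [-3.13829731 -0.63621079 -0.38253025] [-0.44026582  0.40736943  2.1624729   2.60675088  0.0737847  -1.08361205]
(614.9, -108.2, 10, -22, 35) turn [-0.004 -0.025  0.001] rows>=0.1 | shift cm [-5.66 -8.67 12.87] rows>=2.7
```

View pics/w0.png

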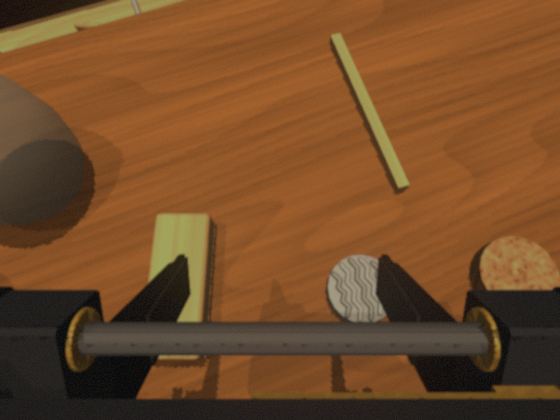

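The wrist view shows the block at about px (180,285), and its depth gives the same centre as the other cameras. It also shows the sea base at (358,288) and the cork disc at (515,270). Joint 5 is close to its lower limit here, so I'll go on in steps.

```bash
python3 -m inch '[[0,-0.006,0,-0.5,-2.2,1,-1],[0,-0.006,0,-0.5,-2.2,1,-1],[0,-0.006,0,-0.5,-2.2,1,-1],[0,-0.006,0,-0.5,-2.1,1,-1],[0,0,0,-0.8,0,1.2,-1],[0,0,0,-0.8,0,1.2,-1],[0,0,0,0,0,0,-1]]'
python3 - <<'E'
from h import *
t=[614.7,-108.2]
s=env.state();print(s['t'],s['eef_pos'],s['joints'])
plan((*t,10,-22,35))
E
```

```text
t: 5.92
eef_pos: [590.5, -115.2, 83.2]
tcp_rot: [-3.136, -0.618, -0.384]
ft_force: [-0.7, 0.2, -0.0]
opening: 1.001
grip_force: 0.0
5.925 [ 590.54028744 -115.24342736   83.15533812] [-0.27732188  0.55419846  2.15303654  3.43946731  0.18990564 -1.77699726]
(614.7, -108.2, 10, -22, 35) turn [-0.006 -0.007  0.   ] rows>=0.1 | shift cm [-2.58 -1.56  7.13] rows>=1.2
```

```bash
python3 -m inch '[[0,-0.007,0,-0.5,-1.56,1.3,-1],[0,0,0,-0.6,0,1.6,-1],[0,0,0,-0.6,0,1.6,-1],[0,0,0,-0.5,0,1.5,-1],[0,0,0,-0.38,0,1.1,-1],[0,0,0,0,0,0,-1]]'
python3 - <<'E'
from h import *
t=[614.7,-108.2]
s=env.state();print(s['joints'])
plan((*t,10,-22,35))
E
```

```text
t: 6.68
eef_pos: [615.2, -107.7, 10.3]
tcp_rot: [-3.136, -0.612, -0.384]
ft_force: [-1.0, 0.7, 0.9]
opening: 0.996
grip_force: 0.0
[-0.24733838  0.71938693  2.11972716  3.37890683  0.31362988 -1.6848888 ]
(614.7, -108.2, 10, -22, 35) turn [-0.006 -0.001  0.   ] rows>=0.0 | shift cm [-0.04  0.06  0.01] rows>=0.0
```

```bash
python3 -m inch '[[0,0,0,0,0,0,1],[0,0,0,0,0,0,1],[0,0,0,0,0,0,1],[0,0,0,0,0,0,1],[0,0,0,0,0,0,1],[0,0,0,0,0,0,1],[0,0,0,0.6,0,-0.8,1],[0,0,0,1,0,-1.43,1],[0,0,0,1,0,-1.43,1],[0,0,0,1,0,-1.43,1],[0,0,0,0,0,0,1]]'
python3 - <<'E'
from h import *
a=onplate(8,-150)
plan((*a,75,27,35),(*a,35,27,35))
p=shot('top');C=cloud(p);print(top_rect(C,(610,-110),90,50,105))
p=shot('scene','s1.png');C=cloud(p);print(top_rect(C,(610,-110),90,50,105),find(p,'block'))
E
```

```text
t: 8.05
eef_pos: [615.7, -107.9, 74.9]
tcp_rot: [-3.135, -0.615, -0.384]
ft_force: [-0.6, -0.9, -1.6]
opening: 0.504
grip_force: 30.0
(650.2, 119.3, 75, 27, 35) turn [ 0.486 -0.006 -0.7  ] rows>=4.6 | shift cm [ 10.97 -18.68   7.67] rows>=3.7
(650.2, 119.3, 35, 27, 35) turn [0. 0. 0.] rows>=0.0 | shift cm [-2.29 -0.    3.28] rows>=0.6
(array([ 622.3, -112.4]), array([61. , 92.7]), 59.8, np.float64(100.2), np.int64(449))
(array([0., 0.]), array([0., 0.]), 0.0, np.float64(nan), np.int64(0)) []
  return _methods._mean(a, axis=axis, dtype=dtype,
  ret = ret.dtype.type(ret / rcount)
```

View pics/s1.png

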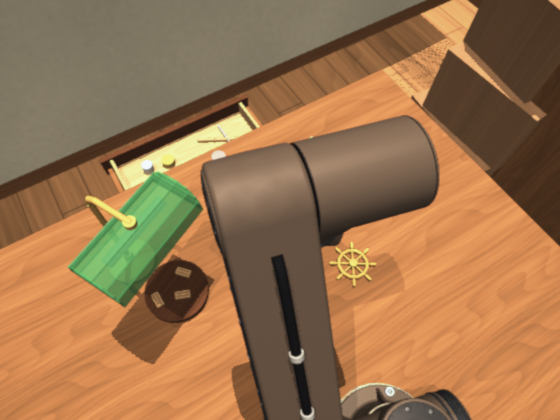

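The scene view shows the arm's elbow hiding the block, and the chips on the plate are untouched at px (157–183, 270–300). The opening of 48 mm and the 30 N grip confirm the block is held.

```bash
python3 -m inch '[[0.081,-0.001,-0.1167,0,0,0,1],[0.081,-0.001,-0.1167,0,0,0,1],[0.081,-0.001,-0.1167,0,0,0,1],[0.081,-0.001,-0.1167,0,0,0,1],[0.081,-0.001,-0.1167,0,0,0,1],[0.081,-0.001,-0.1167,0,0,0,1],[0,0,0,0,0,0,1]]'
python3 - <<'E'
from h import *
a=onplate(8,-140)
s=env.state();print(s['joints'])
plan((580,10,70,27,35),(*a,60,27,35),(*a,34,27,35))
E
```

```text
t: 9.07
eef_pos: [624.1, -112.3, 77.3]
tcp_rot: [3.126, -0.637, 0.116]
ft_force: [-0.6, -0.7, -1.0]
opening: 0.505
grip_force: 30.0
[-0.4051208   0.59581257  2.07965631  1.93007882  0.30690608 -0.80611773]
(580, 10, 70, 27, 35) turn [ 0.223 -0.024 -0.288] rows>=2.0 | shift cm [  0.91 -12.89   1.53] rows>=2.1
(645.7, 128.2, 60, 27, 35) turn [0. 0. 0.] rows>=0.0 | shift cm [ 8.62 -7.55  7.25] rows>=2.2
(645.7, 128.2, 34, 27, 35) turn [0. 0. 0.] rows>=0.0 | shift cm [-1.49 -0.    2.13] rows>=0.4
```

```bash
python3 -m inch '[[0,0,0,-0.56,-2.5,-0.24,1],[0,0,0,-0.56,-2.5,-0.24,1],[0,0,0,-0.56,-2.5,-0.24,1],[0,0,0,-0.56,-2.5,-0.24,1],[0,0,0,-0.56,-2.6,-0.24,1],[0.045,-0.005,-0.058,0,0,0,1],[0.045,-0.005,-0.058,0,0,0,1],[0.045,-0.005,-0.058,0,0,0,1],[0.045,-0.005,-0.058,0,0,0,1],[0.043,-0.005,-0.056,0,0,0,1],[0,0,0,0,0,0,1]]'
python3 - <<'E'
from h import *
a=onplate(8,-140)
s=env.state();print(s['joints'])
plan((*a,60,27,35),(*a,34,27,35))
E
```

```text
t: 10.45
eef_pos: [581.6, 10.2, 69.3]
tcp_rot: [3.142, -0.611, 0.468]
ft_force: [0.2, 0.1, -0.9]
opening: 0.504
grip_force: 30.0
[-0.28347684  0.58027681  2.16247887  1.7428393   0.40896646 -0.84078929]
(645.7, 128.2, 60, 27, 35) turn [ 0.002 -0.    -0.002] rows>=0.0 | shift cm [ 8.54 -7.61  7.11] rows>=2.2
(645.7, 128.2, 34, 27, 35) turn [0. 0. 0.] rows>=0.0 | shift cm [-1.49 -0.    2.13] rows>=0.4
```

```bash
python3 -m inch '[[0,0,0,1.42,-1.27,1.18,1],[0,0,0,1.42,-1.27,1.18,1],[0,0,0,1.42,-1.27,1.18,1],[0,0,0,1.42,-1.27,1.18,1],[0,0,0,1.42,-1.27,1.18,1],[0,0,0,1.42,-1.27,1.18,1],[0,0,0,0,0,0,1]]'
python3 - <<'E'
from h import *
s=env.state();print(s['joints'])
p=shot('wrist','w1.png');C=cloud(p)
X=C.reshape(-1,3);X=X[(X[:,2]>14)&(X[:,2]<26)&(abs(X[:,0]-575)<95)&(abs(X[:,1]-249)<95)]
print('plate',cv2.minEnclosingCircle(X[:,:2].astype(np.float32)),np.median(X[:,2]))
# block top plane, in region of held block
e=np.array(s['eef_pos']);Y=C.reshape(-1,3);Y=Y[(np.hypot(*(Y[:,:2]-e[:2]).T)<75)&(Y[:,2]>70)&(Y[:,2]<100)]
q=(Y[:,:2]-e[:2])@np.stack([LX,LY]).T
A=np.c_[q,np.ones(len(q))];print('top',len(Y),np.linalg.lstsq(A,Y[:,2],rcond=None)[0] if len(Y)>10 else 0, q.min(0) if len(q) else 0,q.max(0) if len(q) else 0)
plan((*onplate(8,-140),34.5,27,35),(*onplate(8,0),34.5,27,35),(*onplate(8,110),34.5,27,35))
E
```

```text
t: 11.32
eef_pos: [644.5, 130.2, 59.8]
tcp_rot: [-3.141, -0.61, 0.471]
ft_force: [-0.2, -0.0, -0.9]
opening: 0.501
grip_force: 30.0
[-0.01317199  0.64270774  2.01456087  1.81643826  0.27944145 -0.66229996]
plate ((607.738037109375, 269.99609375), 95.85199737548828) 22.21337248955831
top 22169 [-1.14357265e-02 -2.49591607e-03  8.54047030e+01] [-50.98590298 -34.30998333] [50.24318445 32.58043307]
(645.7, 128.2, 34.5, 27, 35) turn [-0.001  0.001  0.   ] rows>=0.0 | shift cm [-1.38  0.17  2.13] rows>=0.4
(582.1, 252.9, 34.5, 27, 35) turn [0. 0. 0.] rows>=0.0 | shift cm [ -0. -14.  -0.] rows>=2.3
(532.2, 350.9, 34.5, 27, 35) turn [0. 0. 0.] rows>=0.0 | shift cm [  0. -11.   0.] rows>=1.8
```

View pics/w1.png

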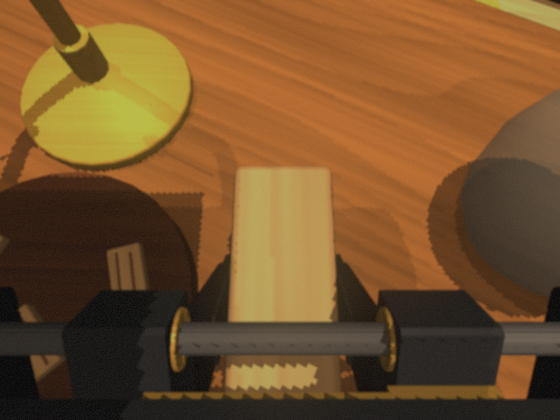

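The wrist view shows the block level in the fingers at px (283,270), its underside at z≈49. The chips at (128,265) and (40,340) are on the plate to its left, and the lamp base is at (105,95). Now the sweep.

```bash
python3 -m inch '[[0,0,0,-0.5,0,0.7,1],[0,0,0,-0.5,0,0.8,1],[0,0,0,-0.43,0,0.6,1],[0,0,0,0,-1.5,0,1],[0,0,0,0,-1.5,0,1],[0,0,0,0,-1.5,0,1],[0,0,0,0,-1.5,0,1],[0,0,0,0,-1.5,0,1],[0,0,0,0,-1.5,0,1],[0,0,0,0,-1.5,0,1],[0,0,0,0,-1.5,0,1],[0,0,0,0,-1.5,0,1],[0,0,0,0,-1.5,0,1],[0,0,0,0,-1.5,0,1],[0,0,0,0,-1.5,0,1],[0,0,0,0,-1.5,0,1],[0,0,0,0,-1.5,0,1],[0,0,0,0,-1.5,0,1],[0,0,0,0,-1.5,0,1],[0,0,0,0,-1.5,0,1]]'
python3 - <<'E'
from h import *
s=env.state();print(s['joints'])
p=shot('wrist','w2.png');C=cloud(p)
H=((C[...,2]>24)&(C[...,2]<36)&(np.hypot(C[...,0]-575,C[...,1]-249)<100)).astype(np.uint8);print('high px on plate',H.sum())
print(find(p,'chip0'))
p=shot('top','t2.png');print(find(p,'chip0'))
p=shot('scene');print(find(p,'chip0'))
plan((*onplate(8,112),75,27,35),(*onplate(8,-160),75,27,35))
E
```

```text
t: 13.88
eef_pos: [528.3, 354.8, 34.5]
tcp_rot: [3.141, -0.609, 0.47]
ft_force: [-0.3, -0.2, -0.9]
opening: 0.501
grip_force: 30.0
[ 0.49375738  0.67361949  2.08930175  3.20296099  0.23022246 -1.61111736]
high px on plate 369
[]
[]
[]
(531.3, 352.7, 75, 27, 35) turn [0.    0.001 0.001] rows>=0.0 | shift cm [ 2.4   0.29 -3.25] rows>=0.7
(654.8, 110.4, 75, 27, 35) turn [0. 0. 0.] rows>=0.0 | shift cm [ 0.  27.2  0. ] rows>=4.4
```

View pics/w2.png

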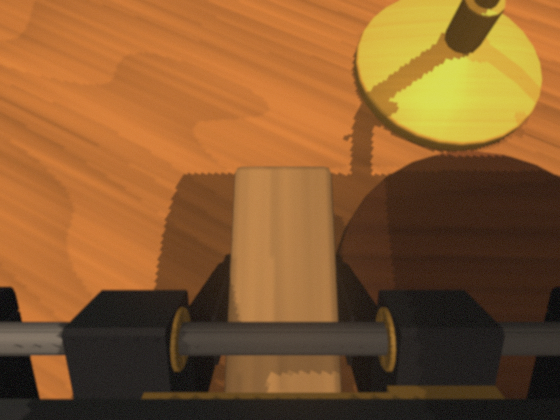

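The wrist view shows the visible right part of the plate bare at px (450,260), and no chips in view. They are probably hidden by the block or fingers. I'll lift and carry the block back to the right, then check.

```bash
python3 -m inch '[[0,0,0,0.8,0,-1.1,1],[0,0,0,0.8,0,-1.1,1],[0,0,0,0.8,0,-1.1,1],[0,0,0,0,3,0,1],[0,0,0,0,3,0,1],[0,0,0,0,3,0,1],[0,0,0,0,3,0,1],[0,0,0,0,3,0,1],[0,0,0,0,3,0,1],[0,0,0,0,3,0,1],[0,0,0,0,3,0,1],[0,0,0,0,3,0,1],[0,0,0,0,0,0,1]]'
python3 - <<'E'
from h import *
s=env.state();print(s['joints'])
for n in ['wrist','top','scene']:
    p=shot(n,n+'3.png');C=cloud(p);print(n,find(p,'chip0'))
    for r,(a,b) in dict(plate=(24.5,36),desk=(3.5,40)).items():
        D=np.hypot(C[...,0]-575,C[...,1]-249)
        H=((C[...,2]>a)&(C[...,2]<b)&((D<80) if r=='plate' else (D>92)&(C[...,1]>200)&(C[...,0]<640)&(C[...,1]<500)&(C[...,0]>400))).astype(np.uint8)
        nn,l,st,ce=cv2.connectedComponentsWithStats(H)
        for i in range(1,nn):
            if st[i,4]>15: print(n,r,st[i,4],C[l==i].mean(0).round(),'px',ce[i].round())
plan((*onplate(8,-165),75,27,35),(*onplate(8,-165),11,27,35))
E
```

```text
t: 15.8
eef_pos: [653.8, 113.6, 76.8]
tcp_rot: [3.138, -0.612, 0.472]
ft_force: [-0.1, 1.0, -0.3]
opening: 0.505
grip_force: 30.0
[-0.04380578  0.61783878  1.9900204   1.62548094  0.28472906 -0.49083394]
wrist []
top [(0.56, [548.7, 357.7, 8.3]), (0.51, [505.0, 321.7, 23.0])]
top desk 130 [547. 355.  10.] px [130. 245.]
top desk 55 [503. 320.  17.] px [143. 260.]
scene [(0.45, [503.2, 325.4, 21.1])]
scene desk 55 [541. 339.  17.] px [151. 317.]
scene desk 109 [543. 363.   6.] px [143. 322.]
scene desk 70 [499. 324.  15.] px [163. 328.]
(657.0, 105.9, 75, 27, 35) turn [-0.001  0.     0.003] rows>=0.0 | shift cm [-0.1   1.17  0.04] rows>=0.2
(657.0, 105.9, 11, 27, 35) turn [0. 0. 0.] rows>=0.0 | shift cm [-3.67 -0.    5.24] rows>=1.0
```

View pics/scene3.png

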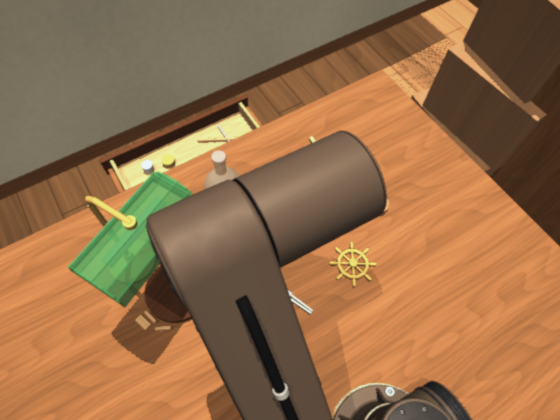

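The scene view shows all three chips on the desk to the left of the plate, at px (143,322), (151,317) and (163,328). They are 96 mm or more from the plate's centre, so all are off. Next I lay the block down here.

```bash
python3 -m inch '[[0,0,0,0,1.1,0,1],[0,0,0,-0.8,0,1.15,1],[0,0,0,-0.8,0,1.15,1],[0,0,0,-0.8,0,1.15,1],[0,0,0,-0.7,0,1,1],[0,0,0,-0.4,0,0.57,1],[0,0,0,-0.25,0,0.35,1],[0,0,0,0,0,0,1],[0,0,0,0,0,0,-0.2],[0,0,0,0,0,0,-1],[0,0,0,0,0,0,-1],[0,0,0,0,0,0,-1],[0,0,0,0,0,0,-1]]'
```

```text
t: 17.73
eef_pos: [657.6, 105.9, 10.2]
tcp_rot: [3.141, -0.61, 0.473]
ft_force: [0.5, 0.2, -0.7]
opening: 0.96
grip_force: 0.0
```

Run:
```python
from h import *
s=env.state();print(s['joints'])
r=np.radians(-36.6);c=np.array([507.3,-377.4])+3.5*np.array([np.cos(r),np.sin(r)])
# retreat along tool -z first
M=rot(s['tcp_rot']);print('after retreat 9cm',np.array(s['eef_pos'])-90*M[:,2])
plan((580,20,100,-22,35),(c[0],c[1],70,-36.6,35),(c[0],c[1],9,-36.6,35))
```

```text
[-0.05963459  0.74321649  2.0024071   2.018929    0.32831771 -0.9199871 ]
after retreat 9cm [611.66576968  82.44408597  83.90553797]
(580, 20, 100, -22, 35) turn [-0.491  0.     0.702] rows>=4.6 | shift cm [ 1.9  10.87 -9.64] rows>=2.4
(np.float64(510.1098611631689), np.float64(-379.4867870623796), 70, -36.6, 35) turn [-0.146  0.     0.209] rows>=1.4 | shift cm [13.19 36.24 12.9 ] rows>=6.6
(np.float64(510.1098611631689), np.float64(-379.4867870623796), 9, -36.6, 35) turn [0. 0. 0.] rows>=0.0 | shift cm [-3.5 -0.   5. ] rows>=1.0
```

```bash
python3 -m inch '[[0,0,0,0,0,-2.5,-1],[0,0,0,0,0,-3.5,-1],[0,0,0,0,0,-3.5,-1],[-0.071,0,0.101,0,0,0,-1],[-0.071,0,0.101,0,0,0,-1],[-0.071,0,0.101,0,0,0,-1],[-0.071,0,0.101,0,0,0,-1],[-0.071,0,0.101,0,0,0,-1],[-0.071,0,0.101,0,0,0,-1],[-0.071,0,0.101,0,0,0,-1],[-0.071,0,0.101,0,0,0,-1],[-0.071,0,0.101,0,0,0,-1],[0,0,0,0,0,0,-1]]'
python3 - <<'E'
from h import *
s=env.state();print(s['joints'])
r=np.radians(-36.6);c=(np.array([507.3,-377.4])+3.5*np.array([np.cos(r),np.sin(r)])).round(1).tolist()
plan((*c,70,-36.6,35))
G=rot(s['tcp_rot']);print('in current frame',(G.T@(np.array([*c,70])-s['eef_pos'])/10).round(2))
p=shot('top');C=cloud(p);print(top_rect(C,(650,103),90,26,45))
E
```

```text
t: 19.35
eef_pos: [620.8, 81.2, 94.2]
tcp_rot: [-3.135, -0.65, -0.224]
ft_force: [0.2, -0.2, -0.5]
opening: 0.999
grip_force: 0.0
[ 0.10766092  0.56272736  2.08549393  4.11805938  0.23248176 -2.26723862]
(510.1, -379.5, 70, -36.6, 35) turn [-0.251 -0.038  0.335] rows>=2.3 | shift cm [13.83 43.58 12.64] rows>=7.7
in current frame [-1.91 47.39  1.28]
(array([679.1,  89.2]), array([112., 134.]), 69.1, np.float64(36.2), np.int64(599))
```

```bash
python3 -m inch '[[0,0,0,-0.19,4,0.13,-1],[0,0,0,-0.19,4,0.13,-1],[0,0,0,-0.19,4,0.13,-1],[0,0,0,-0.19,4,0.13,-1],[0,0,0,-0.19,4,0.13,-1],[0,0,0,-0.19,4,0.13,-1],[0,0,0,-0.19,4,0.13,-1],[0,0,0,-0.19,4,0.13,-1],[0,0,0,-0.19,4,0.13,-1],[0,0,0,-0.19,4,0.13,-1],[0,0,0,0,4,0,-1],[0,0,0,0,3,0,-1],[-0.05,-0.008,0.067,0,0,0,-1],[-0.05,-0.008,0.067,0,0,0,-1],[-0.05,-0.008,0.067,0,0,0,-1],[-0.05,-0.008,0.067,0,0,0,-1],[-0.05,-0.008,0.067,0,0,0,-1],[0,0,0,0,0,0,-1]]'
cat > look.py <<'E'
from h import *
import sys
t,cx,cy,z0,z1=sys.argv[1],*map(float,sys.argv[2:6])
s=env.state();print(s['joints'])
for n in ['wrist','top']:
    p=shot(n);C=cloud(p);m,sc=mask(p,t)
    if m is None: print(n,'none');continue
    X=C[m&(p['depth']>0)];X=X[(X[:,2]>z0)&(X[:,2]<z1)&(np.hypot(X[:,0]-cx,X[:,1]-cy)<60)]
    if len(X)<20: print(n,'few');continue
    c,r=cv2.minEnclosingCircle(X[:,:2].astype(np.float32)); print(n,round(sc,2),'circle',np.round(c,1),round(r,1),'mean',X.mean(0).round(1),len(X))
E
python3 look.py plinth_disc 507 -377 12 27
python3 -c "
from h import *
r=np.radians(-36.6);c=(np.array([507.3,-377.4])+3.5*np.array([np.cos(r),np.sin(r)])).round(1).tolist()
plan((*c,60,-36.6,35),(*c,9,-36.6,35))"
```

```text
t: 21.65
eef_pos: [511.5, -372.8, 70.4]
tcp_rot: [3.14, -0.609, -0.63]
ft_force: [0.0, 0.8, 0.5]
opening: 1.002
grip_force: 0.0
[-0.76745086  0.59876599  2.08731289  2.66348094  0.1678408  -1.21123321]
wrist 0.64 circle [ 507.7 -378.2] 33.9 mean [ 510.8 -380.4   20.5] 7284
top 0.42 circle [ 523.4 -390.1] 26.0 mean [ 527.2 -393.3   20.3] 113
(510.1, -379.5, 60, -36.6, 35) turn [-0.003  0.001  0.007] rows>=0.0 | shift cm [-0.38  0.55  1.  ] rows>=0.2
(510.1, -379.5, 9, -36.6, 35) turn [0. 0. 0.] rows>=0.0 | shift cm [-2.93 -0.    4.18] rows>=0.8
```

```bash
python3 -m inch '[[0,0,0,-0.7,0.6,1.1,-1],[0,0,0,-0.8,0,1.2,-1],[0,0,0,-0.8,0,1.2,-1],[0,0,0,-0.6,0,1,-1],[0,0,0,-0.4,0,0.66,-1],[0,0,0,0,0,0,-1],[0,0,0,0,0,0,0.5],[0,0,0,0,0,0,1],[0,0,0,0,0,0,1],[0,0,0,0,0,0,1],[0,0,0,0,0,0,1]]'
python3 -c "
from h import *
plan((510.5,-380,9,-36.6,35))"
```

```text
t: 23.22
eef_pos: [510.1, -379.7, 9.6]
tcp_rot: [3.141, -0.611, -0.634]
ft_force: [-1.5, 0.8, 3.7]
opening: 0.708
grip_force: 30.0
(510.5, -380, 9, -36.6, 35) turn [-0.002  0.     0.004] rows>=0.0 | shift cm [ 0.   -0.    0.07] rows>=0.0
```

```bash
python3 -m inch '[[0,0,0,0.4,0,-0.57,1],[0,0,0,0.9,0,-1.29,1],[0,0,0,0.9,0,-1.29,1],[0,0,0,0.9,0,-1.29,1],[0,0,0,0.9,0,-1.29,1],[0.059,0,-0.084,0,0,0,1],[0.059,0,-0.084,0,0,0,1],[0.059,0,-0.084,0,0,0,1],[0.059,0,-0.084,0,0,0,1],[0.059,0,-0.084,0,0,0,1],[0.059,0,-0.084,0,0,0,1],[0.059,0,-0.084,0,0,0,1],[0,0,0,0,0,0,1]]'
python3 - <<'E'
from h import *
s=env.state();print(s['joints'])
M=rot(s['tcp_rot']);e=np.array(s['eef_pos'])
p=shot('wrist');C=cloud(p);Y=C.reshape(-1,3);Y=Y[(np.hypot(*(Y[:,:2]-e[:2]).T)<60)&(Y[:,2]>e[2]-4)&(Y[:,2]<e[2]+20)]
h=M[:2,2]/np.linalg.norm(M[:2,2]);q=(Y[:,:2]-e[:2])@np.stack([h,[-h[1],h[0]]]).T
print(len(Y),np.median(Y[:,2]),q.min(0),q.max(0),np.linalg.lstsq(np.c_[q,np.ones(len(q))],Y[:,2],rcond=None)[0])
m,sc=mask(p,'plinth_disc')
if m is not None:
    Y=C[m&(p['depth']>0)];q=(Y[:,:2]-e[:2])@np.stack([h,[-h[1],h[0]]]).T
    k=abs(Y[:,2]-np.median(Y[:,2]))<5;q=q[k];print(sc,np.median(Y[:,2])-e[2],cv2.minEnclosingCircle(q.astype(np.float32)),np.linalg.lstsq(np.c_[q,np.ones(len(q))],Y[k,2],rcond=None)[0])
print('to stage',(M.T@(np.array([575,60,85])-e)/10).round(2))
E
```

```text
t: 24.85
eef_pos: [510.7, -381.6, 80.0]
tcp_rot: [3.138, -0.613, 0.047]
ft_force: [-0.9, -0.8, -0.2]
opening: 0.709
grip_force: 30.0
[-0.95616556  0.62011579  1.96582661  1.24020137  0.53559888 -0.52674529]
13708 90.83153133475503 [-37.19190763 -41.23398835] [30.03523258 39.73463489] [-4.19475651e-03 -3.38068817e-03  9.09911741e+01]
0.92 10.843384407813488 ((-3.634284019470215, -0.9745365381240845), 34.033512115478516) [ 1.77164628e-03 -4.08090369e-03  9.08043034e+01]
to stage [  7.23 -43.83   4.29]
```

```bash
python3 -m inch '[[0,0,0,0.6,-3.65,0.36,1],[0,0,0,0.6,-3.65,0.36,1],[0,0,0,0.6,-3.65,0.36,1],[0,0,0,0.6,-3.65,0.36,1],[0,0,0,0.6,-3.65,0.36,1],[0,0,0,0.6,-3.65,0.36,1],[0,0,0,0.6,-3.65,0.36,1],[0,0,0,0.6,-3.65,0.36,1],[0,0,0,0.6,-3.65,0.36,1],[0,0,0,0.6,-3.65,0.36,1],[0,0,0,0.6,-3.65,0.36,1],[0,0,0,0.6,-3.65,0.36,1],[0.051,0,-0.073,0,0,0,1],[0.051,0,-0.073,0,0,0,1],[0.051,0,-0.073,0,0,0,1],[0.051,0,-0.073,0,0,0,1],[0.051,0,-0.073,0,0,0,1],[0,0,0,0,0,0,1]]'
python3 - <<'E'
from h import *
s=env.state();print(s['joints'])
a=onplate(3.6,-40);b=onplate(3.6,1)
plan((*a,80,27,35),(*b,50,27,35))
p=shot('wrist','w5.png');m,sc=mask(p,'foot_plate');C=cloud(p);print(sc)
X=C[m&(p['depth']>0)];X=X[abs(X[:,2]-22)<4];print(X.min(0),X.max(0),len(X))
E
```

```text
t: 27.2
eef_pos: [574.5, 60.2, 85.0]
tcp_rot: [3.137, -0.612, 0.483]
ft_force: [0.9, 0.5, -0.6]
opening: 0.704
grip_force: 30.0
[-0.17715882  0.53965134  2.17953986  1.79972171  0.36550236 -0.80919307]
(596.4, 215.3, 80, 27, 35) turn [-0.002 -0.001  0.009] rows>=0.1 | shift cm [  7.08 -12.82   5.57] rows>=2.5
(577.8, 251.8, 50, 27, 35) turn [0. 0. 0.] rows>=0.0 | shift cm [-1.72 -4.1   2.46] rows>=0.8
0.66
[492.28621491 164.90992217  18.00205574] [658.93326061 328.88865502  24.62215696] 29361
```

```bash
python3 -m inch '[[0,0,0.002,1.18,-2.14,0.93,1],[0,0,0.002,1.18,-2.14,0.93,1],[0,0,0.002,1.18,-2.14,0.93,1],[0,0,0.002,1.18,-2.14,0.93,1],[0,0,0,1.18,-2.14,0.93,1],[0,0,0,1.18,-2.14,0.93,1],[0,0,0,-0.3,-1,0.4,1],[0,0,0,-0.4,-1,0.6,1],[0,0,0,-0.4,-1,0.6,1],[0,0,0,-0.6,-1.1,0.86,1],[0,0,0,0,0,0,1],[0,0,0,0,0,0,1]]'
cat > chk.py <<'E'
from h import *
import sys
t=sys.argv[1]
s=env.state();M=rot(s['tcp_rot']);e=np.array(s['eef_pos']);print(e,s['joints'])
p=shot('wrist');C=cloud(p)
m,sc=mask(p,'foot_plate')
def circ(Q):
    from scipy.optimize import least_squares
    h=cv2.convexHull(Q.astype(np.float32))[:,0]; 
    r=least_squares(lambda a:np.hypot(h[:,0]-a[0],h[:,1]-a[1])-a[2],[*Q.mean(0),80],loss='soft_l1',f_scale=1.);return r.x.round(1)
X=C.reshape(-1,3);X=X[(abs(X[:,2]-22)<3)&(np.hypot(X[:,0]-575,X[:,1]-249.5)<92)]
print('plate ext',X.min(0).round(1),X.max(0).round(1),circ(X[:,:2]),len(X),np.median(X[:,2]))
m,sc=mask(p,t)
if m is not None:
    Y=C[m&(p['depth']>0)];z=np.median(Y[:,2]);Y=Y[abs(Y[:,2]-z)<4];print(t,round(sc,2),'z',z,cv2.minEnclosingCircle(Y[:,:2].astype(np.float32)))
E
python3 chk.py plinth_disc; python3 -c "
from h import *
plan((*onplate(4,1),31.5,27,35))"
```

```text
t: 28.8
eef_pos: [576.7, 252.7, 50.2]
tcp_rot: [-3.14, -0.612, 0.475]
ft_force: [0.8, 0.0, -1.5]
opening: 0.708
grip_force: 30.0
[576.67950644 252.74884671  50.19255324] [ 0.25258913  0.63766545  2.10498634  2.56930092  0.23798951 -1.19419518]
plate ext [498.3 175.8  19. ] [659.  340.5  25. ] [574.5 251.6  84.8] 26942 22.42481910878844
plinth_disc 0.67 z 61.01507918386295 ((573.6697387695312, 250.11753845214844), 33.854164123535156)
(578.1, 252.0, 31.5, 27, 35) turn [-0.003 -0.002  0.003] rows>=0.0 | shift cm [-1.02  0.09  1.59] rows>=0.3
```

```bash
python3 -m inch '[[0,0,0,-0.35,0,0.55,1],[0,0,0,-0.33,0,0.5,1],[0,0,0,-0.17,0,0.25,1],[0,0,0,-0.11,0,0.16,1],[0,0,0,-0.06,0,0.08,1],[0,0,0,0,0,0,1],[0,0,0,0,0,0,1]]'
```

```text
t: 29.82
eef_pos: [577.3, 253.0, 31.6]
tcp_rot: [-3.141, -0.613, 0.475]
ft_force: [0.6, -1.1, -0.3]
opening: 0.705
grip_force: 30.0
```

```bash
python3 chk.py plinth_disc
```

```text
[577.33445982 253.00381134  31.64959433] [ 0.25268097  0.67615581  2.10996598  2.65369867  0.27605531 -1.28188432]
plate ext [503.4 174.7  19. ] [659.4 340.2  24.9] [573.  251.9  86.4] 33040 22.41920036011699
```

```bash
python3 -m inch '[[0,0,0,-0.04,0,0.06,1],[0,0,0,0,0,0,1],[0,0,0,0,0,0,0.3],[0,0,0,0,0,0,-0.6],[0,0,0,0,0,0,-1],[0,0,0,0,0,0,-1],[0,0,0,0,0,0,-1],[0,0,0,0,0,-1,-1],[0,0,0,0,0,-2.5,-1],[0,0,0,0,0,-2.5,-1],[0,0,0,0,0,-2.5,-1],[0,0,0,0,1.5,-0.5,-1],[0,0,0,0,0,0,-1]]'; python3 chk.py plinth_disc
```

```text
t: 31.6
eef_pos: [538.3, 215.2, 105.4]
tcp_rot: [-3.141, -0.614, 0.474]
ft_force: [-0.8, -0.8, -0.9]
opening: 0.998
grip_force: 0.0
[538.32687835 215.23879997 105.3743355 ] [ 0.18953007  0.48791624  2.1933886   2.25345606  0.2104486  -0.92865992]
plate ext [491.9 165.6  19. ] [659.4 340.2  24.9] [574.8 251.   84.8] 26022 22.389618430867415
plinth_disc 0.86 z 42.35176723202861 ((574.2154541015625, 250.0965118408203), 34.02296829223633)
```

```bash
python3 -m inch '[[0,0,0,-1,3.06,-0.6,-1],[0,0,0,-1,3.06,-0.6,-1],[0,0,0,-1,3.06,-0.6,-1],[0,0,0,-1,3.06,-0.6,-1],[0,0,0,-1,3.06,-0.6,-1],[0,0,0,-1,3.06,-0.6,-1],[-0.045,0,0.063,0,0,0,-1],[-0.045,0,0.063,0,0,0,-1],[-0.045,0,0.063,0,0,0,-1],[-0.045,0,0.063,0,0,0,-1],[-0.045,0,0.063,0,0,0,-1],[0,0,0,0,0,0,-1]]'
python3 - <<'E'
from h import *
s=env.state();print(s['joints'])
e=np.array(s['eef_pos']);M=rot(s['tcp_rot']);print((M.T@(np.array([551.5,-248,70])-e)/10).round(2))
for n in ['top','scene']:
    p=shot(n);C=cloud(p);print(top_rect(C,(651,103),85,26,45),find(p,'sea_base'))
    m,sc=mask(p,'block')
    if m is not None:
        Y=C[m&(p['depth']>0)];print(sc,len(Y),np.median(Y[:,2]),cv2.minAreaRect(Y[abs(Y[:,2]-35)<5][:,:2].astype(np.float32)))
E
```

```text
t: 33.25
eef_pos: [560.0, 21.8, 98.9]
tcp_rot: [3.139, -0.612, 0.092]
ft_force: [-0.9, 0.4, -0.4]
opening: 0.995
grip_force: 0.0
[-0.14357538  0.48658072  2.24387577  2.52441729  0.22925213 -1.15997215]
[-4.38 26.78  0.52]
(array([652. , 101.2]), array([123.8, 190.9]), 17.1, np.float64(35.8), np.int64(731)) [(0.79, [550.5, -248.6, 17.7])]
0.97 712 35.836301693822065 ((652.20458984375, 99.506103515625), (120.82317352294922, 47.19090270996094), 27.244159698486328)
(array([0., 0.]), array([0., 0.]), 0.0, np.float64(nan), np.int64(0)) [(0.16, [751.3, -340.2, 9.1])]
  return _methods._mean(a, axis=axis, dtype=dtype,
  ret = ret.dtype.type(ret / rcount)
```

Block lies flat at (652, 100). On to the sea base.

```bash
python3 -m inch '[[0,0,0,-0.55,3.35,0.06,-1],[0,0,0,-0.55,3.35,0.06,-1],[0,0,0,-0.55,3.35,0.06,-1],[0,0,0,-0.55,3.35,0.06,-1],[0,0,0,-0.55,3.35,0.06,-1],[0,0,0,-0.55,3.35,0.06,-1],[0,0,0,-0.55,3.35,0.06,-1],[0,0,0,-0.55,3.35,0.06,-1],[0,0,0,0,0,0,-1]]'
python3 look.py sea_base 549 -248 9 22
python3 - <<'E'
from h import *
s=env.state();e=np.array(s['eef_pos']);M=rot(s['tcp_rot']);h=M[:2,2]/np.linalg.norm(M[:2,2]);c=np.array([548.5,-248.2])+3*h
print((M.T@(np.array([*c,8.5])-e)/10).round(2))
E
```

```text
t: 34.67
eef_pos: [550.5, -251.6, 70.3]
tcp_rot: [3.138, -0.612, 0.088]
ft_force: [0.6, 1.4, -0.1]
opening: 1.0
grip_force: 0.0
[-0.72945106  0.59824687  2.09298145  1.57067608  0.43022639 -0.71641195]
wrist 0.75 circle [ 547.5 -248.4] 29.8 mean [ 550.9 -248.1   15.2] 5392
top 0.48 circle [ 552.4 -250.2] 29.2 mean [ 557.7 -250.7   15. ] 218
[-3.5  -0.04  5.14]
```

```bash
python3 -m inch '[[0,0,0,-0.8,-0.02,1.1,-1],[0,0,0,-0.9,0,1.25,-1],[0,0,0,-0.9,0,1.25,-1],[0,0,0,-0.6,0,0.9,-1],[0,0,0,-0.38,0,0.57,-1],[0,0,0,0,0,0,-1],[0,0,0,0,0,0,0.5],[0,0,0,0,0,0,1],[0,0,0,0,0,0,1],[0,0,0,0,0,0,1],[0,0,0,0,0,0,1],[0,0,0,0,0,0,1]]'
```

```text
t: 36.38
eef_pos: [550.7, -249.2, 8.8]
tcp_rot: [3.139, -0.613, 0.09]
ft_force: [-1.3, 0.0, 2.3]
opening: 0.623
grip_force: 30.0
```

```bash
python3 -m inch '[[0,0,0,0.4,0,-0.57,1],[0,0,0,0.85,0,-1.22,1],[0,0,0,0.85,0,-1.22,1],[0,0,0,0.85,0,-1.22,1],[0,0,0,0.85,0,-1.22,1],[0,0,0,0.85,0,-1.22,1],[0,0,0,0,0,0,1],[0,0,0,0,0,0,1]]'
python3 - <<'E'
from h import *
s=env.state();print(s['joints'])
M=rot(s['tcp_rot']);e=np.array(s['eef_pos'])
h=M[:2,2]/np.linalg.norm(M[:2,2])
p=shot('wrist');C=cloud(p);m,sc=mask(p,'sea_base')
if m is not None:
    Y=C[m&(p['depth']>0)];z=np.median(Y[:,2]);Y=Y[abs(Y[:,2]-z)<5];q=(Y[:,:2]-e[:2])@np.stack([h,[-h[1],h[0]]]).T
    print(sc,len(Y),z-e[2],cv2.minEnclosingCircle(q.astype(np.float32)),np.linalg.lstsq(np.c_[q,np.ones(len(q))],Y[:,2],rcond=None)[0])
print('to stage',(M.T@(np.array([575,60,95])-e)/10).round(2))
E
```

```text
t: 37.38
eef_pos: [550.2, -249.0, 89.6]
tcp_rot: [3.139, -0.612, 0.09]
ft_force: [1.0, -0.5, -0.3]
opening: 0.618
grip_force: 30.0
[-0.72626664  0.55940699  2.08600004  1.47114139  0.43235476 -0.60594103]
0.76 9804 6.319519217897877 ((-2.947032928466797, -0.8632620573043823), 29.721683502197266) [-3.76332354e-03 -7.92323849e-04  9.60347154e+01]
to stage [  4.61 -30.56   2.49]
```

```bash
python3 -m inch '[[0,0,0,0.51,-3.4,0.28,1],[0,0,0,0.51,-3.4,0.28,1],[0,0,0,0.51,-3.4,0.28,1],[0,0,0,0.51,-3.4,0.28,1],[0,0,0,0.51,-3.4,0.28,1],[0,0,0,0.51,-3.4,0.28,1],[0,0,0,0.51,-3.4,0.28,1],[0,0,0,0.51,-3.4,0.28,1],[0,0,0,0.51,-3.4,0.28,1],[0.044,0,-0.0626,0,0,0,1],[0.044,0,-0.0626,0,0,0,1],[0.044,0,-0.0626,0,0,0,1],[0.044,0,-0.0626,0,0,0,1],[0.044,0,-0.0626,0,0,0,1],[0,0,0,0,0,0,1],[0,0,0,0,0,0,1]]'
python3 - <<'E'
from h import *
s=env.state();print(s['joints'])
c=np.array([574.5,250.2]);a=(c+3*LX+.9*LY-40*LY).round(1);b=(c+3*LX+.9*LY).round(1)
plan((*a,90,27,35),(*b,70,27,35))
E
```

```text
t: 39.48
eef_pos: [575.0, 60.4, 94.7]
tcp_rot: [3.139, -0.611, 0.47]
ft_force: [-0.0, 0.5, -1.0]
opening: 0.62
grip_force: 30.0
[-0.17436977  0.51899103  2.17333642  1.74024615  0.35557648 -0.73199637]
(np.float64(594.9), np.float64(216.7), 90, 27, 35) turn [ 0.003 -0.    -0.001] rows>=0.0 | shift cm [  7.   -13.03   5.47] rows>=2.5
(np.float64(576.8), np.float64(252.4), 70, 27, 35) turn [0. 0. 0.] rows>=0.0 | shift cm [-1.14 -4.    1.64] rows>=0.7
```

```bash
python3 -m inch '[[0,0,0,1.17,-2.17,0.91,1],[0,0,0,1.17,-2.17,0.91,1],[0,0,0,1.17,-2.17,0.91,1],[0,0,0,1.17,-2.17,0.91,1],[0,0,0,1.16,-2.17,0.91,1],[0,0,0,1.16,-2.18,0.91,1],[0,0,0,-0.28,-1,0.41,1],[0,0,0,-0.28,-1,0.41,1],[0,0,0,-0.28,-1,0.41,1],[0,0,0,-0.28,-1,0.41,1],[0,0,0,0,0,0,1],[0,0,0,0,0,0,1]]'
python3 chk.py sea_base;python3 - <<'E'
from h import *
c=np.array([574.5,250.2]);b=(c+3*LX+.9*LY).round(1)
plan((*b,51.3,27,35))
E
```

```text
t: 40.98
eef_pos: [577.1, 252.4, 70.3]
tcp_rot: [3.139, -0.611, 0.472]
ft_force: [-0.2, 0.0, -0.2]
opening: 0.624
grip_force: 30.0
[577.08211361 252.4116042   70.29928476] [ 0.25462352  0.59729296  2.09550289  2.46183924  0.19442468 -1.07922338]
plate ext [501.  177.2  19. ] [659.1 340.7  25. ] [572.6 252.2  86.2] 22616 22.43786233673488
sea_base 0.79 z 76.58994093707983 ((573.8936157226562, 250.03208923339844), 29.951824188232422)
(np.float64(576.8), np.float64(252.4), 51.3, 27, 35) turn [ 0.002 -0.001  0.   ] rows>=0.0 | shift cm [-1.13 -0.05  1.55] rows>=0.3
```

```bash
python3 -m inch '[[0,0,0,-0.35,0,0.5,1],[0,0,0,-0.32,0,0.48,1],[0,0,0,-0.2,0,0.3,1],[0,0,0,-0.12,0,0.18,1],[0,0,0,-0.06,0,0.08,1],[0,0,0,-0.04,0,0.06,1],[0,0,0,0,0,0,1],[0,0,0,0,0,0,1]]'
```

```text
t: 42.12
eef_pos: [577.4, 252.5, 51.0]
tcp_rot: [3.139, -0.612, 0.472]
ft_force: [-0.0, -0.1, -0.6]
opening: 0.623
grip_force: 30.0
```

```bash
python3 -m inch '[[0,0,0,-0.03,0,0.04,1],[0,0,0,0,0,0,1],[0,0,0,0,0,0,0.3],[0,0,0,0,0,0,-0.4],[0,0,0,0,0,0,-1],[0,0,0,0,0,0,-1],[0,0,0,0,0,0,-1],[0,0,0,0,0,-1,-1],[0,0,0,0,0,-2.5,-1],[0,0,0,0,0,-2.5,-1],[0,0,0,0,0,-2.5,-1],[0,0,0,0,0,0,-1]]'; python3 chk.py sea_base
python3 - <<'E'
from h import *
p=shot('wrist','w9.png');C=cloud(p)
X=C.reshape(-1,3);X=X[(abs(X[:,2]-42)<3)&(np.hypot(X[:,0]-575,X[:,1]-250)<45)];print('cork',cv2.minEnclosingCircle(X[:,:2].astype(np.float32)))
for n in ['top','scene']:
    p=shot(n,n+'9.png');print(n,find(p,'chip0'))
E
```

```text
t: 43.62
eef_pos: [533.5, 230.2, 121.7]
tcp_rot: [3.138, -0.614, 0.473]
ft_force: [-0.1, -0.1, -0.4]
opening: 1.003
grip_force: 0.0
[533.50982464 230.23986153 121.7459998 ] [ 0.22983959  0.45413592  2.17954274  2.1680677   0.16417297 -0.80344757]
plate ext [493.4 166.4  19. ] [659.3 340.4  25. ] [574.8 250.9  84.6] 23474 22.43381136260254
sea_base 0.57 z 56.926623331951944 ((574.419921875, 249.8262176513672), 29.91777229309082)
cork ((574.0537109375, 250.1531982421875), 33.84026336669922)
top [(0.42, [541.2, 339.3, 19.6])]
scene [(0.52, [540.5, 362.5, 6.0]), (0.46, [503.5, 331.0, 20.6])]
```

View pics/w9.png

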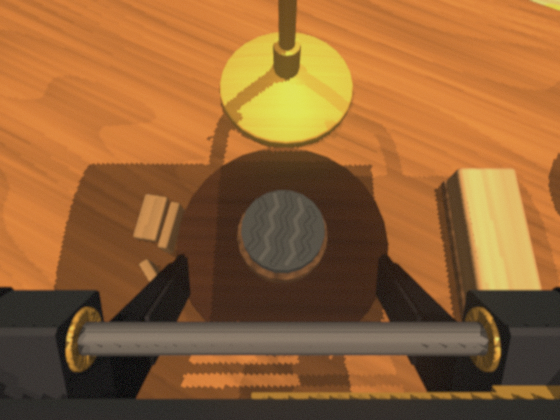

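View pics/scene9.png

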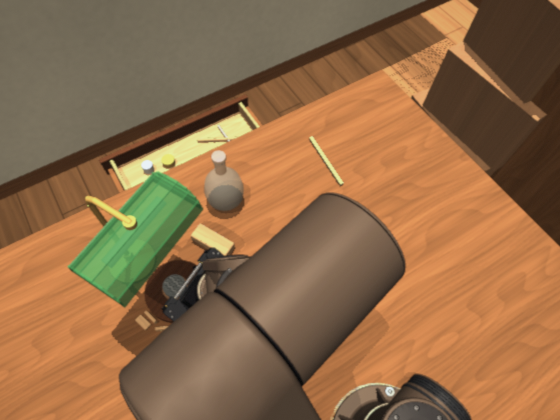

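The wrist view shows the sea base, waves up, centred on the cork disc in the middle of the plate at px (282,232). The chips are off the plate at (160,220), and the block is flat on the desk at (495,230). The scene view agrees, and the gripper touches nothing.

```bash
python3 -c "
from cell import env
print(env.job_done())"
```

```text
the job is handed in; nothing more can be done
None
```

The job is handed in at about 44 s with no verdict returned; the last pictures show the chips off the plate, the block flat on the desk clear of it, and the cork disc and sea base (waves up) stacked within about 1–2 mm of the plate's centre.

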